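# Stand the punch in the tool block by way of the V stand

## Task

The black steel punch lies flat on the bench and has to stand upright, tip down, in the hole of the wooden tool block. First lay it in the sloping V stand with its tip down against the stop and let go of it; then take it again by the head and set it down into the hole, and leave it standing there.

Things in the scene. Friction and masses are not known exactly. Their poses are not given: they have to be found in the camera images.
- punch: Black eight-sided steel punch, 120 mm long, 16 mm thick, 0.22 kg, loose, flat on the bench at first, near a pale wooden peg (80 mm) and a white chalk (52 mm). Origin: mid length, on its underside; its centre line is 8 mm along +z from there, parallel to y. +y points to the thick blunt head, -y to the tapered tip, each 60 mm away.
- stand_seat (a point): Fixed wooden V stand: where the middle of the punch's centre line lies once home. z is up. The 90 degree V groove, 48 mm wide at the top, slopes at 45 degrees, falling toward +x to a stop 60 mm down-slope of this point and rising toward -x to its open end 20 mm up-slope, so 40 mm of the punch's head end sticks out free. The groove centres the punch by itself.
- tool_block_hole0 (a point): Centre of the mouth of the hole in the top of the fixed wooden tool block (85 x 85 mm, 65 mm high). The hole is vertical, 36 mm wide, 55 mm deep, its mouth chamfered by 8 mm; z is up. The punch standing in it has its head about 65 mm above the mouth.
There are look-alikes about, which are no part of the job. Several things have the shape of the punch; the one meant has the colours described above.

How it is judged:
By the outcome, as a careful person would: the job done as asked, in the order asked, and still so for the second after the job is handed in, with the robot touching nothing.
It also fails if it takes over 58 s, if anything falls off the work surface, if the arm or the gripper's body presses on something with over 40 N, if the wrist force passes 120 N, or if a joint passes its speed limit or range.

## Robot

A 7-joint arm with a two-finger parallel gripper is mounted at the origin on a cart in front of the work surface, level with it; the furniture and walls round the work are solid. World frame = base frame: x ahead of the robot, y to its left, z up, the work surface at z = 0. Lengths are in mm, angles in rad, forces in N, time in s.
With the tool pointing down it reaches from about 400 to 925 mm from the base axis. Payload 4.1 kg.
Tool frame: the origin (TCP) lies at the very end of the fingers, on their centre line; the grasp point (between the pads) lies 19 mm behind it; z points along the fingers, y is the line along which they close (so a half turn about z gives the same grasp; the last joint's range is limited). The gripper opens to 85 mm and grips with 20 to 120 N. Pads are 22 mm wide; open, the fingers measure 114 mm over their backs; the gripper's body (76 mm by 85 mm) begins 54 mm behind the grasp point. The pads swing forward as they close: fully open they stand 13 mm farther back than shut.
Start: joints at [1.141, 0.398, 0.045, 1.537, -0.019, 1.207, -0.051], TCP at [211.157, -614.781, 231.347] pointing down, gripper open.
Joint ranges: [-2.82, 2.82], [-0.49, 2.23], [-1.37, 1.46], [0, 2.46], [-1.36, 4.5], [0.23, 2], [-2.94, 2.94]. Speed limits (rad/s): [2.57, 2.57, 3.14, 3.14, 3.14, 3.14, 3.14].

## Interface

Orientations are given as a unit quaternion [w, x, y, z].
In Python, from bench import robot, eyes, close_job gives the robot as it stands.
- The arm moves only by the tool jog_arm, never from a script. Its argument "plan" is a list of rows, each an object with "dp": the shift along the world's x, y, z in cm, a list of three; "angular": the turn, a rotation vector about the world's x, y, z in degrees, a list of three; "gripper": the closure in counts, from 0 (fully open) to 255 (shut). A call has exactly 8 rows; each row is the pose to reach, as a shift and turn from the pose commanded when the call began; what a row does not reach only later rows make up. A row lasts 1/8 s, in which the tool goes at most 62.5 mm and 10.7 degrees, less where a joint would pass 70% of its speed; a pose out of reach is approached as far as the arm can. A call with a gripper value outside its range is refused whole. The fingers move at their own pace and stop on an object; "squeeze" is the grip in N (left out, the last holds). Time passes only in rows, so rows that repeat a pose let the fingers close, or fill a call up. It gives the time, the measured TCP pose, the force, the opening and the grip force at its end, in the units of the state.
- robot.sense(): the state, without advancing time (a new reading comes with each control period).
- eyes.snapshot(name): name is "scene" or "top"; returns a dict with "img" (384x512x3 uint8, red, green, blue), "fx", "fy", "cx", "cy" (pixels), "k1" (the pictures are not rectified: a ray, as slopes to the right and down, at radius r is drawn at 1 + k1 r^2 times it, then the intrinsics apply), "extrinsics" (4x4, takes a point from camera to world coordinates). Camera axes: x right, y down, z forward; pixel columns grow to the right and rows downward; lengths in mm; the calibration is good to about 2 mm. A picture is of the moment at which its call begins. There is no depth.
- close_job(): hands the job in; it is judged then, once.
Trained networks look in a picture, given as the dict that the camera call returned (one of the last four; its "shot" number tells which), for a name from the list of things; names that differ only in an ending like _2 or _b are one class to them, and where a whole thing is asked for, a point or a joint stands for the part that bears it (a point fixed in the world has none). Each returns a list of dicts, best first, with "conf" (0 to 1); they miss things now and then, are a little off and sometimes report something else, mostly with a low value. They report only what shows in the picture. A call takes as long as a camera call. They do not tell look-alikes from the thing itself.
- eyes.trace(picture, name): "mask" (384x512 bool, what is visible of it) and "xy" ([column, row] in pixels, amid what is visible of it).
The state is a dict: "time_s": time; "joint_pos": joint angles; "qvel": joint speeds; "joint_efforts": joint torques, N m; "position": TCP position; "orientation": TCP orientation; "contact_force": force on the tool from outside, world axes, zero at the start; "wrist_torque": the same for the moment, N m; "grip_width": finger opening in mm; "finger_force": force on a finger pad.
Only numpy, scipy, OpenCV 4.12 (cv2) and the standard library are available. Lean on these libraries where they do the work, as an engineer would, in place of code of your own. Each camera call takes 0.05 s, during which the arm holds its last target. There are 200 camera calls.

## Working session

There is one attempt and no reset: what is moved stays moved. The work goes in short steps, Python scripts to look and compute and a tool call to move; the robot and the scene stay as the last step left them, time stands still between calls to the robot, and variables do not carry over. Pictures are saved under pics/ and viewed, at most 10 in all, crops included, and the job is handed in when it is done.

Besides the shell and the picture viewer there is one more tool, called after "Call:" as name(argument=value, ...) on one line, values as JSON. jog_arm: Moves the arm, as the interface text tells. Its arguments: {"type":"object","properties":{"plan":{"type":"array"},"squeeze":{"type":"number"}},"required":["plan"]}

```bash
ls; mkdir -p pics; cat > h.py <<'E'
import numpy as np, cv2
from bench import robot, eyes, close_job
def ray(p,uv):
    K=np.array([[p['fx'],0,p['cx']],[0,p['fy'],p['cy']],[0,0,1.]])
    s=cv2.undistortPoints(np.array(uv,float).reshape(-1,1,2),K,np.array([p['k1'],0,0,0.]))[:,0]
    E=np.array(p['extrinsics']); d=np.c_[s,np.ones(len(s))]@E[:3,:3].T
    return E[:3,3],d
def onz(p,uv,z):
    o,d=ray(p,uv); return o+d*((z-o[2])/d[:,2])[:,None]
def pix(p,X):
    K=np.array([[p['fx'],0,p['cx']],[0,p['fy'],p['cy']],[0,0,1.]])
    E=np.linalg.inv(np.array(p['extrinsics'])); X=np.atleast_2d(X).astype(float)
    return cv2.projectPoints(X,cv2.Rodrigues(E[:3,:3])[0],E[:3,3],K,np.array([p['k1'],0,0,0.]))[0][:,0]
def save(p,n,box=None,s=1):
    im=p['img']
    if box: im=im[box[1]:box[3],box[0]:box[2]]
    cv2.imwrite('pics/'+n,cv2.resize(im[:,:,::-1],None,fx=s,fy=s,interpolation=cv2.INTER_CUBIC))
E
python3 - <<'E'
from h import *
for c in('scene','top'):
    p=eyes.snapshot(c); save(p,c+'1.png',s=1.5)
    print(c,np.round(p['extrinsics'],2).tolist(),p['fx'],p['k1'])
    for n in('punch','stand_seat','tool_block_hole0'):
        for r in eyes.trace(p,n):
            q=np.argwhere(r['mask'])[:,::-1]
            print(n,round(r['conf'],2),np.round(r['xy']),len(q),np.round(onz(p,[r['xy']],8)))
print(robot.sense())
E
```

```text
pics
scene [[0.87, -0.31, 0.38, 179.61], [-0.49, -0.54, 0.68, -272.43], [-0.01, -0.78, -0.62, 607.47], [0.0, 0.0, 0.0, 1.0]] 440.84378863166575 -0.015188962214835643
punch 0.71 [233. 182.] 293 [[507. 461.   8.]]
punch 0.54 [281. 175.] 250 [[616. 431.   8.]]
stand_seat 0.59 [248. 266.] 3060 [[417. 219.   8.]]
tool_block_hole0 0.69 [299. 211.] 2567 [[582. 303.   8.]]
top [[-0.02, -1.0, 0.07, 451.65], [-1.0, 0.02, 0.01, 302.0], [-0.01, -0.07, -1.0, 913.07], [0.0, 0.0, 0.0, 1.0]] 440.49536539271077 -0.16659530877592033
punch 0.89 [197. 144.] 317 [[624. 428.   8.]]
punch 0.78 [179. 199.] 472 [[508. 467.   8.]]
stand_seat 0.57 [306. 248.] 2078 [[402. 206.   8.]]
tool_block_hole0 0.58 [269. 168.] 2050 [[568. 279.   8.]]
{'time_s': 0.4, 'joint_pos': array([ 1.14096183,  0.39849586,  0.04509123,  1.53677686, -0.01868183,
        1.20693571, -0.05067137]), 'qvel': array([-0.00097404, -0.00137648,  0.0015593 , -0.00088818,  0.00017783,
       -0.00109403,  0.00038185]), 'joint_efforts': array([-2.11575018e-03, -4.74418223e+01,  1.36015713e+00, -2.54109961e+01,
        1.14181970e-02,  3.42835861e-03,  1.26130428e-05]), 'position': array([ 211.13981747, -614.67779623,  231.20571785]), 'orientation': array([-9.10015663e-05,  9.86340375e-01,  1.64719926e-01, -3.76496124e-05]), 'contact_force': array([-0.38825249,  0.40431064,  0.38224287]), 'wrist_torque': array([ 0.03809074, -0.01065733,  0.02462785]), 'finger_force': 0.0, 'grip_width': 85.32332641479822}
```

View both.

View pics/scene1.png

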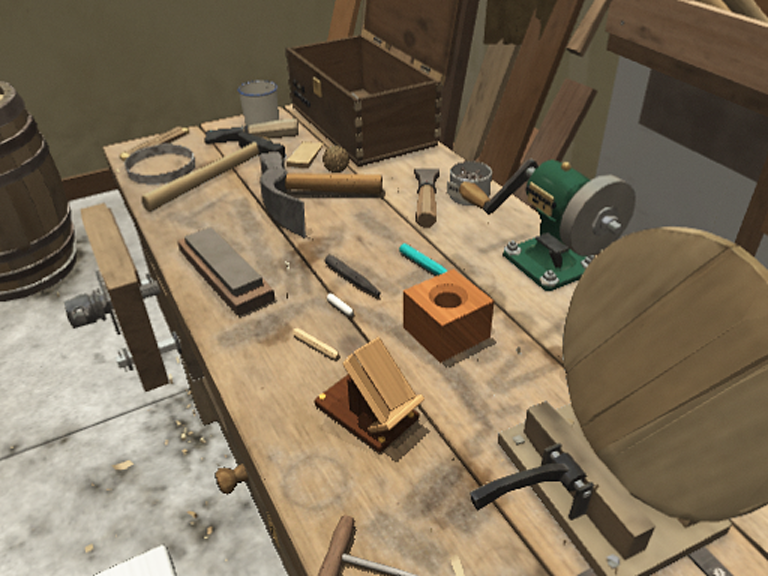

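View pics/top1.png

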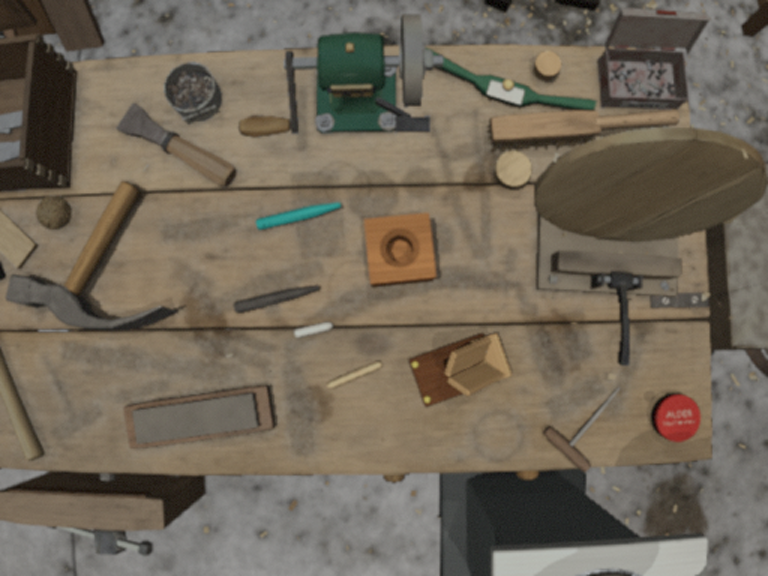

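Scene: the black punch is at view px (352,275), beside the white chalk (340,305) and peg (315,343). The look-alike is the teal punch at (425,258). The stand is at (370,395), the block at (448,310), and a tall wooden disc at (670,380) is in the way. Top: black punch (277,298), teal (300,215), stand (470,365), hole (400,249), disc (650,185). I'm choosing the black one and will check it in close crops.

```bash
python3 - <<'E'
from h import *
s=eyes.snapshot('scene'); t=eyes.snapshot('top')
import pickle; pickle.dump((s,t),open('p0.pkl','wb'))
def crop(p,b,sz):
    return cv2.resize(p['img'][b[1]:b[3],b[0]:b[2],::-1],sz,interpolation=cv2.INTER_CUBIC)
m=np.zeros((600,800,3),np.uint8)
m[:300,:400]=crop(s,(205,220,285,280),(400,300))   #x5
m[:300,400:]=crop(t,(270,215,350,275),(400,300))
m[300:,:400]=crop(s,(200,160,280,220),(400,300))
m[300:,400:]=crop(t,(150,160,230,220),(400,300))
cv2.imwrite('pics/m1.png',m)
m=np.zeros((480,800,3),np.uint8)
m[:300,:400]=crop(s,(260,170,340,230),(400,300)); m[:300,400:]=crop(t,(230,135,310,195),(400,300))
cv2.imwrite('pics/m2.png',m[:300])
for p in(s,t):
    for r in eyes.trace(p,'punch'):
        q=np.argwhere(r['mask'])[:,::-1]; X=onz(p,q,8)[:,:2]; c,b,a=cv2.minAreaRect(X.astype(np.float32))
        col=p['img'][r['mask']].mean(0)
        print(col.round(),np.round(c),np.round(b),a, np.round(cv2.boxPoints((c,b,a))).tolist())
# disc triangulation: topmost in both
print(onz(t,np.array([[765,185],[535,185],[650,130]])/1.5,150),onz(t,np.array([[765,185],[535,185],[650,130]])/1.5,300))
o,d=ray(s,np.array([[690,228],[565,340]])/1.5); o2,d2=ray(t,np.array([[650,130],[537,180]])/1.5)
for a,b in zip(d,d2):
    k=np.linalg.lstsq(np.c_[a,-b],o2-o,rcond=None)[0]; print(o+k[0]*a,o2+k[1]*b)
E
```

```text
[77. 70. 62.] [508. 459.] [ 23. 126.] 12.936478614807129 [[483.0, 518.0], [511.0, 395.0], [533.0, 400.0], [505.0, 523.0]]
[ 57. 165. 151.] [620. 441.] [26. 99.] 13.600969314575195 [[596.0, 486.0], [619.0, 390.0], [644.0, 396.0], [621.0, 492.0]]
[ 50. 135. 128.] [624. 426.] [ 17. 118.] 12.749604225158691 [[603.0, 482.0], [629.0, 367.0], [645.0, 370.0], [619.0, 485.0]]
[76. 70. 63.] [510. 457.] [ 20. 119.] 10.646247863769531 [[489.0, 513.0], [511.0, 396.0], [531.0, 400.0], [509.0, 517.0]]
[[ 630.11646928 -174.18550977  150.        ]
 [ 628.17488353  124.40734718  150.        ]
 [ 697.19682967  -23.52660488  150.        ]] [[595.0349555  -80.57895578 300.        ]
 [593.47503611 159.31814306 300.        ]
 [648.92902387  40.46424186 300.        ]]
[653.02109615  34.23165789 281.16863825] [654.63788149  32.89574715 282.25880319]
[622.79743844 123.91088502  86.89967067] [647.09102477 109.00603226  96.23386404]
```

View pics/m1.png

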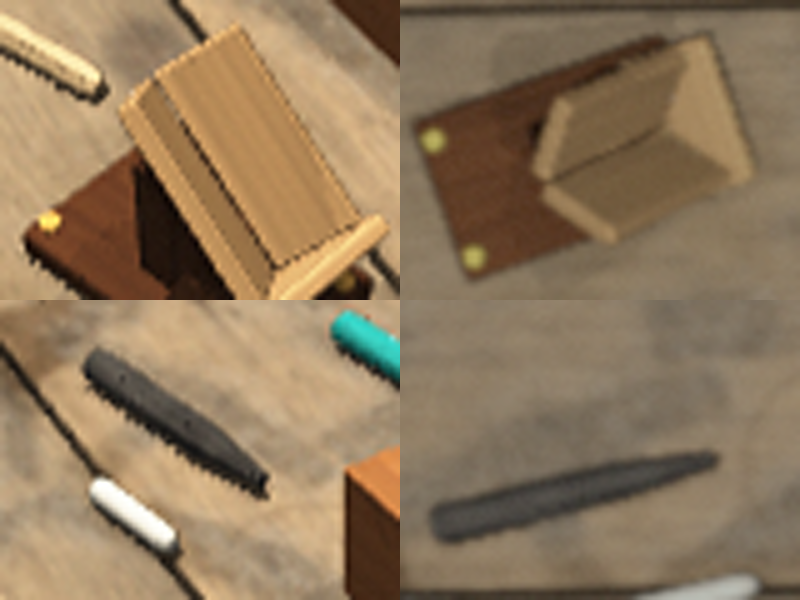

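View pics/m2.png

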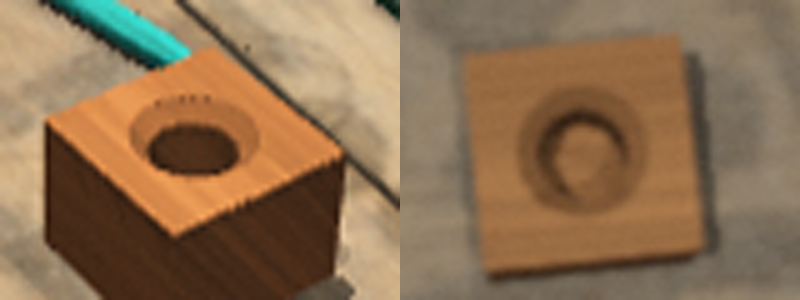

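The crops confirm the black punch: scene crop (175,420), top crop (575,495), tip to the right. The stand groove runs (157,80)→(277,268) in the scene crop and (548,185)→(668,130) in the top crop. The hole is at (195,140) in the scene crop and (583,152) in the top crop.

```bash
python3 - <<'E'
from h import *
import pickle; s,t=pickle.load(open('p0.pkl','rb'))
def tri(a,b):
    o,d=ray(s,[a]); o2,d2=ray(t,[b])
    k=np.linalg.lstsq(np.c_[d[0],-d2[0]],o2-o,rcond=None)[0]; A=o+k[0]*d[0];B=o2+k[1]*d2[0]
    return (A+B)/2, np.linalg.norm(A-B)
S=lambda x,y:(205+x/5-.4,220+y/5-.4); T=lambda x,y:(270+(x-400)/5-.4,215+y/5-.4)
P={}
for n,a,b in(('G1',(157,80),(548,185)),('G2',(277,268),(668,130)),('F1',(243,27),(566,97)),('S1',(385,222),(712,36)),('y1',(48,222),(433,140))):
    X,e=tri(S(*a),T(*b)); P[n]=X; print(n,X.round(1),round(e,1))
d=P['G2']-P['G1'];L=np.linalg.norm(d);print(L,d/L,np.degrees(np.arctan2(d[1],d[0])))
# base plate edge directions from top image
E=onz(t,[T(417,125),T(660,37),T(468,278)],8); print(E.round(1),np.degrees(np.arctan2(*(E[1]-E[0])[[1,0]])))
h,e=tri((260+195/5-.4,170+140/5-.4),(230+183/5-.4,135+152/5-.4)); print('hole',h,e)
print(onz(t,[(230+183/5-.4,135+152/5-.4)],65),onz(s,[(260+194.5/5-.4,170+140.5/5-.4)],65))
Q=[(432,523),(718,460)]
print('punch ends top',onz(t,[(150+(x-400)/5-.4,160+(y-300)/5-.4) for x,y in Q],8))
print('scene',onz(s,[(200+x/5-.4,160+(y-300)/5-.4) for x,y in[(90,362),(262,484)]],8))
E
```

```text
G1 [401.  226.6  86.2] 1.2
G2 [418.1 173.5  33.4] 0.1
F1 [433.  221.1 100.4] 1.2
S1 [453.7 158.6  51.4] 3.2
y1 [394.8 272.6 -21.8] 40.6
76.75857667946973 [ 0.22261367 -0.69160141 -0.68711763] -72.15759567071763
[[421.3 273.    8. ]
 [455.4 172.2   8. ]
 [358.3 253.2   8. ]] -71.30402917869586
hole [567.83208639 285.17030589  61.13908527] 0.5293172057572315
[[567.53902026 285.11981635  65.        ]] [[564.4973823  281.15696949  65.        ]]
punch ends top [[498.01626134 514.31764181   8.        ]
 [522.07795131 394.45320027   8.        ]]
scene [[493.31443852 514.12172862   8.        ]
 [519.9186285  393.55769459   8.        ]]
```

Call:
jog_arm(plan=[{"dp":[4,6,6],"angular":[0,0,10],"gripper":0},{"dp":[8,12,10],"angular":[0,0,20],"gripper":0},{"dp":[11,18,12],"angular":[0,0,30],"gripper":0},{"dp":[14,24,12],"angular":[0,0,40],"gripper":0},{"dp":[16,30,12],"angular":[0,0,50],"gripper":0},{"dp":[18,36,12],"angular":[0,0,60],"gripper":0},{"dp":[20,42,12],"angular":[0,0,70],"gripper":0},{"dp":[22,48,12],"angular":[0,0,80],"gripper":0}])

```text
time_s: 1.6
position: [411.8, -190.5, 351.2]
orientation: [0.001, 0.648, 0.762, 0.0]
contact_force: [0.9, 0.4, 0.3]
grip_width: 85.4
finger_force: 0.0
```

Call:
jog_arm(plan=[{"dp":[1,6,0],"angular":[0,0,1],"gripper":0},{"dp":[2,12,0],"angular":[0,0,2],"gripper":0},{"dp":[2,18,0],"angular":[0,0,2.6],"gripper":0},{"dp":[3,24,0],"angular":[0,0,2.6],"gripper":0},{"dp":[4,30,-2],"angular":[0,0,2.6],"gripper":0},{"dp":[5,36,-4],"angular":[0,0,2.6],"gripper":0},{"dp":[5,42,-6],"angular":[0,0,2.6],"gripper":0},{"dp":[6,48,-8],"angular":[0,0,2.6],"gripper":0}])

```text
time_s: 2.6
position: [470.7, 284.2, 272.2]
orientation: [0.001, 0.633, 0.774, 0.0]
contact_force: [1.3, -0.6, 0.4]
grip_width: 85.4
finger_force: 0.0
```

Call:
jog_arm(plan=[{"dp":[0,5,-2],"angular":[0,0,0],"gripper":60},{"dp":[1,10,-5],"angular":[0,0,0],"gripper":100},{"dp":[1,15,-8],"angular":[0,0,0],"gripper":120},{"dp":[1,15,-12],"angular":[0,0,0],"gripper":120},{"dp":[1,15,-15],"angular":[0,0,0],"gripper":120},{"dp":[1,15,-17],"angular":[0,0,0],"gripper":120},{"dp":[1,15,-17],"angular":[0,0,0],"gripper":120},{"dp":[1,15,-17],"angular":[0,0,0],"gripper":120}])

```text
time_s: 3.6
position: [481.3, 433.3, 103.8]
orientation: [0.0, 0.632, 0.775, 0.001]
contact_force: [0.4, 0.7, 0.7]
grip_width: 45.1
finger_force: 0.0
```

```bash
python3 - <<'E'
from h import *
r=robot.sense();print(r['position'],r['orientation'],r['grip_width'],r['joint_pos'])
s=eyes.snapshot('scene');t=eyes.snapshot('top')
P=r['position']
m=np.zeros((400,800,3),np.uint8)
for i,p in enumerate((s,t)):
    u,v=pix(p,P)[0]; x,y=int(u)-40,int(v)-40
    im=p['img'][y:y+80,x:x+80,::-1].copy(); im=cv2.resize(im,(400,400),interpolation=cv2.INTER_CUBIC)
    cv2.circle(im,(int((u-x)*5),int((v-y)*5)),3,(0,0,255),-1)
    h=pix(p,[[500,495,8],[496,514,8]])
    for a,b in h: cv2.circle(im,(int((a-x)*5),int((b-y)*5)),3,(0,255,0),-1)
    m[:,400*i:400*i+400]=im
cv2.imwrite('pics/g1.png',m)
E
```

```text
[481.3282154  433.31555726 103.83519995] [1.54250375e-04 6.32481034e-01 7.74574826e-01 1.24767893e-03] 45.13030646013498 [-0.22825649  0.62976474 -0.81466305  1.65455269  0.50812191  1.07889868
 -0.99147768]
```

View pics/g1.png

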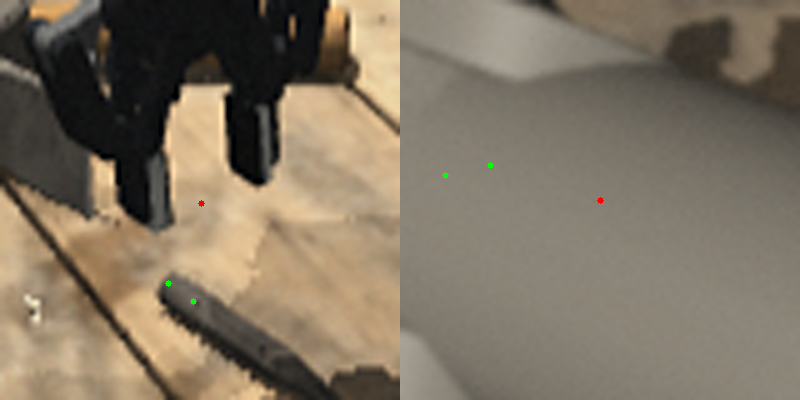

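The scene crop shows the fingers straddling (208,203), matching the TCP, with the punch's head ahead at (170,285). The green target points sit on the punch. Next I shift over and descend.

Call:
jog_arm(plan=[{"dp":[1,3,-1],"angular":[0,0,0],"gripper":120},{"dp":[1.9,6.2,-3],"angular":[0,0,0],"gripper":120},{"dp":[1.9,6.2,-6],"angular":[0,0,0],"gripper":120},{"dp":[1.9,6.2,-8.5],"angular":[0,0,0],"gripper":120},{"dp":[1.9,6.2,-9.5],"angular":[0,0,0],"gripper":120},{"dp":[1.9,6.2,-9.9],"angular":[0,0,0],"gripper":120},{"dp":[1.9,6.2,-9.9],"angular":[0,0,0],"gripper":200},{"dp":[1.9,6.2,-9.9],"angular":[0,0,0],"gripper":255}], squeeze=70)

```text
time_s: 4.7
position: [500.1, 495.2, 4.9]
orientation: [0.0, 0.632, 0.775, 0.001]
contact_force: [0.4, -0.9, -0.5]
grip_width: 13.5
finger_force: 68.5
```

Call:
jog_arm(plan=[{"dp":[0,0,0],"angular":[0,0,0],"gripper":255},{"dp":[0,0,0],"angular":[0,0,0],"gripper":255},{"dp":[0,0,0],"angular":[0,0,0],"gripper":255},{"dp":[0,0,0],"angular":[0,0,0],"gripper":255},{"dp":[0,0,2],"angular":[0,0,0],"gripper":255},{"dp":[0,0,5],"angular":[0,0,0],"gripper":255},{"dp":[0,0,9],"angular":[0,0,0],"gripper":255},{"dp":[0,0,9],"angular":[0,0,0],"gripper":255}])

```text
time_s: 5.7
position: [500.8, 497.3, 97.9]
orientation: [-0.0, 0.632, 0.775, 0.004]
contact_force: [-0.1, -0.4, -1.8]
grip_width: 14.0
finger_force: 68.7
```

```bash
python3 - <<'E'
from h import *
s=eyes.snapshot('scene'); save(s,'g2.png',(190,120,290,220),5)
r=robot.sense();print(r['position'],r['contact_force'],r['wrist_torque'],r['grip_width'],r['joint_pos'])
E
```

```text
[500.03096701 495.5815698   95.32897353] [ 0.84375106  0.46853078 -3.02530868] [ 0.08193473  0.02506726 -0.00313361] 13.484943784393522 [-0.33533715  0.72349099 -0.78527587  1.50938551  0.5437588   1.13279074
 -1.02588364]
```

View pics/g2.png

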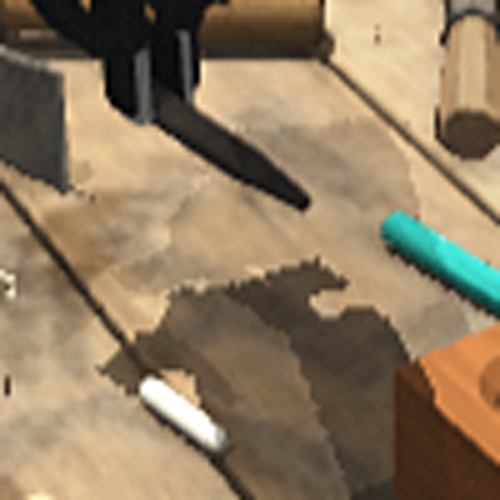

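Crop: the punch is held by the head end, tip out to (305,205) and roughly level. The white chalk and teal punch are untouched. Next I compute the tilt and the path to the stand.

```bash
cat >> h.py <<'E'
from scipy.spatial.transform import Rotation as R
u=np.array([np.cos(np.radians(-71.8)),np.sin(np.radians(-71.8)),0]); Z=np.array([0,0,1.])
d=(u-Z)/2**.5; n=(u+Z)/2**.5
seat=np.array([407.7,206,83.])
def ori(r=None):
    q=(r or robot.sense())['orientation']; return R.from_quat([q[1],q[2],q[3],q[0]])
E
python3 - <<'E'
from h import *
r=robot.sense();p0=r['position'];s=eyes.snapshot('scene')
d0=np.array([.204,-.979,0]); a=p0+[0,0,3.1]
print('tip level',pix(s,a+d0*100.6),'tip 5deg down',pix(s,a+d0*100.6-[0,0,9]))
Rt=R.from_rotvec(45*np.array([-u[1],u[0],0]),degrees=True)*R.from_euler('z',6.4,degrees=True)
print('rotvec',Rt.as_rotvec(degrees=True))
home=seat-40.6*d-3.1*n; pre=home-8*d+70*n
print('home',home,'pre',pre,'dp cm',(pre-p0)/10, ori().as_matrix().round(3).tolist())
E
```

```text
tip level [[250.36541612 160.99281109]] tip 5deg down [[250.48344949 164.61116823]]
rotvec [43.48831679 11.65265937  6.06744778]
home [398.04867413 235.3546744  109.51650429] pre [411.74163074 193.70731026 164.67083323] dp cm [ -8.82893363 -30.18742595   6.93418597] [[-0.2, 0.98, 0.0], [0.98, 0.2, -0.0], [-0.0, 0.0, -1.0]]
```

Call:
jog_arm(plan=[{"dp":[-2,-3,5],"angular":[0,0,0],"gripper":255},{"dp":[-4,-8,9],"angular":[8,2,1],"gripper":255},{"dp":[-6,-13,12],"angular":[17,4.5,2.4],"gripper":255},{"dp":[-7.5,-18,13],"angular":[26,7,3.6],"gripper":255},{"dp":[-8.8,-23,13],"angular":[35,9.4,4.9],"gripper":255},{"dp":[-8.8,-27,11],"angular":[43.5,11.7,6.1],"gripper":255},{"dp":[-8.8,-30.2,8.9],"angular":[43.5,11.7,6.1],"gripper":255},{"dp":[-8.8,-30.2,8.9],"angular":[43.5,11.7,6.1],"gripper":255}])

```text
time_s: 6.8
position: [411.9, 184.2, 176.8]
orientation: [-0.313, 0.55, 0.742, 0.223]
contact_force: [0.5, 0.6, -1.6]
grip_width: 13.7
finger_force: 69.1
```

```bash
python3 - <<'E'
from h import *
r=robot.sense();p=r['position'];M=ori().as_matrix()
print(p,r['joint_pos'].round(2)); print(M.round(3).tolist(),'want z',-n,'y perp',M[:,1]@d,M[:,2]@d)
home=seat-40.6*d-3.1*n
for nm,x in(('pre',home-8*d+70*n),('near',home-6*d+15*n),('home',home)):print(nm,(x-p)/10)
a=p-3.1*M[:,2]; s=eyes.snapshot('scene');t=eyes.snapshot('top')
m=np.zeros((400,800,3),np.uint8)
for i,q in enumerate((s,t)):
    c=pix(q,seat)[0]; x,y=(c-40).astype(int)
    im=cv2.resize(q['img'][y:y+80,x:x+80,::-1],(400,400),interpolation=cv2.INTER_CUBIC)
    for w,col in((a+d*100.6,(0,0,255)),(a,(0,0,255)),(seat,(0,255,0)),(seat+60*d,(0,255,0)),(seat-20*d,(0,255,0))):
        e=(pix(q,w)[0]-[x,y])*5; cv2.circle(im,(int(e[0]),int(e[1])),3,col,-1)
    m[:,400*i:400*i+400]=im
cv2.imwrite('pics/g3.png',m)
E
```

```text
[411.89065523 184.21851851 176.79141227] [ 1.    0.62 -1.28  2.05 -0.23  0.97  0.19]
[[-0.199, 0.955, -0.22], [0.676, 0.296, 0.675], [0.71, -0.014, -0.704]] want z [-0.22085414  0.67173168 -0.70710678] y perp 0.021724497241324935 -0.0039492982715892706
pre [-0.01490245  0.94887918 -1.2120579 ]
near [-1.18542938  4.50905708 -5.24256656]
home [-1.38419811  5.11361559 -6.7274908 ]
```

View pics/g3.png

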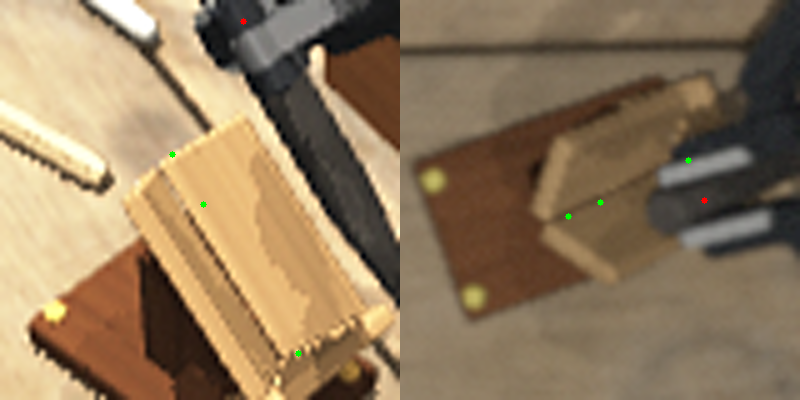

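Crop: the tilted punch is above the stand, tip off to the right at about (395,290) in scene. The seat markers (green) lie just above the groove, as they should. Next I lower.

Call:
jog_arm(plan=[{"dp":[-0.2,1.5,-1.5],"angular":[0,0,0],"gripper":255},{"dp":[-0.4,2.5,-2.7],"angular":[0,0,0],"gripper":255},{"dp":[-0.8,3.5,-4],"angular":[0,0,0],"gripper":255},{"dp":[-1.2,4.5,-5.2],"angular":[0,0,0],"gripper":255},{"dp":[-1.3,4.8,-5.55],"angular":[0,0,0],"gripper":255},{"dp":[-1.35,5.1,-5.85],"angular":[0,0,0],"gripper":255},{"dp":[-1.35,5.1,-5.85],"angular":[0,0,0],"gripper":255},{"dp":[-1.35,5.1,-5.85],"angular":[0,0,0],"gripper":255}])

```text
time_s: 7.9
position: [398.6, 243.5, 124.1]
orientation: [-0.31, 0.543, 0.747, 0.224]
contact_force: [0.5, 0.0, -2.1]
grip_width: 13.5
finger_force: 69.1
```

```bash
cat > st.py <<'E'
from h import *
r=robot.sense();p=r['position'];M=ori().as_matrix()
home=seat-40.6*d-3.1*n; e=p-home
print(p,'off along d,n,lat',e@d,e@n,e@np.cross(n,d),r['contact_force'].round(1),r['joint_pos'].round(2))
a=p-3.1*M[:,2]; s=eyes.snapshot('scene');t=eyes.snapshot('top')
m=np.zeros((400,800,3),np.uint8)
for i,q in enumerate((s,t)):
    c=pix(q,seat)[0]; x,y=(c-40).astype(int)
    m[:,400*i:400*i+400]=cv2.resize(q['img'][y:y+80,x:x+80,::-1],(400,400),interpolation=cv2.INTER_CUBIC)
import sys; cv2.imwrite('pics/'+sys.argv[1],m)
E
python3 st.py g4.png
```

```text
[398.57564392 243.48250688 124.08738019] off along d,n,lat -15.64650426261652 4.959826047598087 3.0392124722342695 [ 0.5  0.  -2.1] [ 0.83  0.69 -1.22  2.11 -0.21  0.78  0.16]
```

View pics/g4.png

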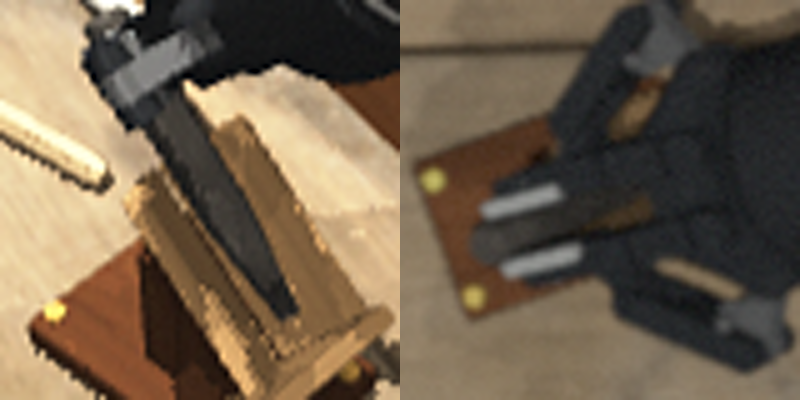

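Crop: the punch lies nearly in the groove, tip at (290,315), about 15 mm short of the stop. I feed it down-slope.

Call:
jog_arm(plan=[{"dp":[0,-0.2,-0.25],"angular":[0,0,0],"gripper":255},{"dp":[0,-0.4,-0.5],"angular":[0,0,0],"gripper":255},{"dp":[0.05,-0.6,-0.8],"angular":[0,0,0],"gripper":255},{"dp":[0.05,-0.8,-1.05],"angular":[0,0,0],"gripper":255},{"dp":[0.05,-0.8,-1.05],"angular":[0,0,0],"gripper":255},{"dp":[0.05,-0.8,-1.05],"angular":[0,0,0],"gripper":255},{"dp":[0.05,-0.8,-1.05],"angular":[0,0,0],"gripper":255},{"dp":[0.05,-0.8,-1.05],"angular":[0,0,0],"gripper":255}])

```text
time_s: 9.0
position: [398.6, 235.7, 113.4]
orientation: [-0.311, 0.543, 0.747, 0.224]
contact_force: [-0.7, 0.7, -2.2]
grip_width: 13.8
finger_force: 69.1
```

```bash
python3 st.py g5.png; python3 -c "
from h import *
r=robot.sense();M=ori().as_matrix();print(M.round(3).tolist(),M[:,1]@d,r['wrist_torque'])"
```

```text
[398.59781508 235.67081232 113.42230444] off along d,n,lat -2.852897573569347 2.6707379619728324 0.6204094704880944 [-0.7  0.7 -2.2] [ 0.84  0.7  -1.2   2.12 -0.19  0.77  0.18]
[[-0.217, 0.951, -0.222], [0.673, 0.31, 0.672], [0.707, -0.003, -0.707]] 0.003786816456330941 [-0.99094756 -0.37537848 -0.0132953 ]
```

Call:
jog_arm(plan=[{"dp":[-0.02,0.07,-0.07],"angular":[0,0,0],"gripper":255},{"dp":[-0.04,0.14,-0.14],"angular":[0,0,0],"gripper":255},{"dp":[-0.06,0.2,-0.21],"angular":[0,0,0],"gripper":255},{"dp":[-0.06,0.2,-0.21],"angular":[0,0,0],"gripper":255},{"dp":[-0.06,0.2,-0.21],"angular":[0,0,0],"gripper":255},{"dp":[-0.06,0.2,-0.21],"angular":[0,0,0],"gripper":255},{"dp":[-0.06,0.2,-0.21],"angular":[0,0,0],"gripper":255},{"dp":[-0.06,0.2,-0.21],"angular":[0,0,0],"gripper":255}])

```text
time_s: 10.1
position: [398.0, 237.3, 111.6]
orientation: [-0.311, 0.543, 0.747, 0.223]
contact_force: [-0.4, -4.8, 4.6]
grip_width: 13.7
finger_force: 70.2
```

```bash
python3 st.py g5.png; python3 -c "
from h import *
r=robot.sense();print(r['wrist_torque'])"
```

```text
[397.95499831 237.31638167 111.60618143] off along d,n,lat -2.816054489737313 0.13919525581967532 0.5237202705042273 [-0.4 -4.8  4.6] [ 0.83  0.71 -1.2   2.12 -0.19  0.77  0.17]
[-1.05387348  0.16829792  0.44944347]
```

View pics/g5.png

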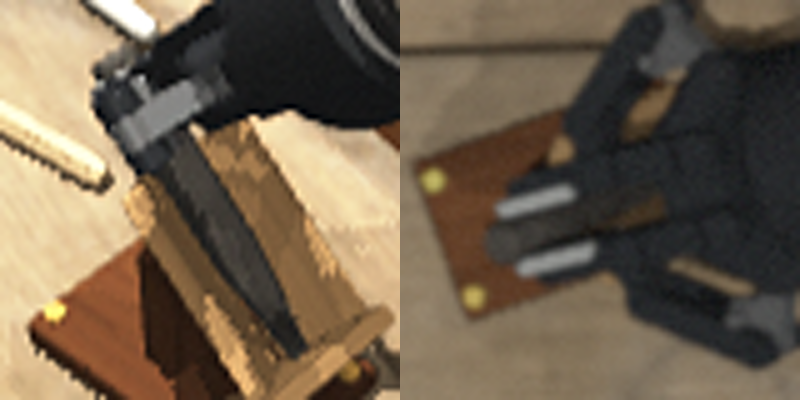

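Crop: the punch is in the groove with its tip at (298,350), right by the stop. The 7 N reaction along the groove normal shows it has contact. I feed the last millimetres, then release.

Call:
jog_arm(plan=[{"dp":[0.02,-0.06,-0.06],"angular":[0,0,0],"gripper":255},{"dp":[0.04,-0.12,-0.13],"angular":[0,0,0],"gripper":255},{"dp":[0.05,-0.17,-0.18],"angular":[0,0,0],"gripper":255},{"dp":[0.05,-0.17,-0.18],"angular":[0,0,0],"gripper":255},{"dp":[0.05,-0.17,-0.18],"angular":[0,0,0],"gripper":180},{"dp":[0.05,-0.17,-0.18],"angular":[0,0,0],"gripper":150},{"dp":[0.05,-0.17,-0.18],"angular":[0,0,0],"gripper":120},{"dp":[0.05,-0.17,-0.18],"angular":[0,0,0],"gripper":120}])

```text
time_s: 11.2
position: [398.6, 236.0, 109.4]
orientation: [-0.311, 0.543, 0.747, 0.224]
contact_force: [0.3, 1.0, 0.6]
grip_width: 45.0
finger_force: 0.0
```

Call:
jog_arm(plan=[{"dp":[0.3,-1,1.1],"angular":[0,0,0],"gripper":120},{"dp":[0.9,-2.7,2.8],"angular":[0,0,0],"gripper":120},{"dp":[1.6,-4.7,5],"angular":[0,0,0],"gripper":120},{"dp":[2,-6,8],"angular":[-5,-1.6,0],"gripper":120},{"dp":[2,-5,11],"angular":[-14.3,-4.65,0],"gripper":120},{"dp":[1.5,-3,13],"angular":[-23.8,-7.75,0],"gripper":120},{"dp":[1,0,14],"angular":[-33.3,-10.85,0],"gripper":120},{"dp":[0.5,3,14],"angular":[-42.8,-13.95,0],"gripper":120}])

```text
time_s: 12.2
position: [404.5, 262.5, 252.2]
orientation: [-0.006, 0.589, 0.808, 0.004]
contact_force: [-0.7, -0.5, -0.8]
grip_width: 45.2
finger_force: 0.0
```

```bash
cat > ax.py <<'E'
from h import *
r=robot.sense();p=r['position'];M=ori().as_matrix()
print(p,r['joint_pos'].round(2),M.round(3).tolist())
L=np.cross(n,d); T=np.c_[np.cross(L,d),L,d]; print('rot',(R.from_matrix(T)*ori().inv()).as_rotvec(degrees=True))
for s in(110,70,29):
    x=seat-s*d; print(s,(x-p)/10)
for c in('scene','top'):
    q=eyes.snapshot(c)
    for k in eyes.trace(q,'punch'):
        if q['img'][k['mask']].mean(0)[1]<110:
            X=np.argwhere(k['mask'])[:,::-1]; b=cv2.boxPoints(cv2.minAreaRect(X.astype(np.float32)))
            e=sorted([[(b[i]+b[(i+1)%4])/2 for i in range(4)][j] for j in range(4)],key=lambda v:v[0])
            print(c,k['conf'],k['xy'],b.round(1).tolist(),'pred head/mid/tip',pix(q,[seat-60*d,seat,seat+60*d]).round(1).tolist())
E
python3 ax.py
```

```text
[404.51934846 262.49957936 252.24855154] [ 0.43  0.21 -1.22  1.87  0.2   1.19 -0.54] [[-0.306, 0.952, -0.005], [0.952, 0.306, 0.014], [0.014, -0.0, -1.0]]
rot [-43.57425249 -14.18884089   0.35198016]
110 [-2.11133037  1.73909054 -9.14668056]
70 [ -1.22791382  -0.94783618 -11.97510769]
29 [ -0.32241185  -3.70193607 -14.87424549]
scene 0.87 [243.8, 241.0] [[221.39999389648438, 215.60000610351562], [229.89999389648438, 210.39999389648438], [266.6000061035156, 270.20001220703125], [258.1000061035156, 275.3999938964844]] pred head/mid/tip [[225.7, 212.9], [244.8, 243.0], [263.6, 272.8]]
top 0.55 [263.8, 166.8] [[240.8000030517578, 144.3000030517578], [285.5, 140.1999969482422], [289.70001220703125, 186.8000030517578], [245.10000610351562, 190.89999389648438]] pred head/mid/tip [[290.4, 256.5], [310.0, 247.4], [327.6, 239.2]]
```

The punch is home in the stand: its scene mask ends (225.7,213) and (262.3,272.8) match the prediction to about 1 px. Next I swing to the axial approach.

Call:
jog_arm(plan=[{"dp":[-1,2,0],"angular":[-9,-2.9,0],"gripper":120},{"dp":[-2,4,-1],"angular":[-18,-5.9,0.1],"gripper":120},{"dp":[-2.5,4,-3],"angular":[-27,-8.8,0.2],"gripper":120},{"dp":[-2.5,3,-5.5],"angular":[-36,-11.7,0.3],"gripper":120},{"dp":[-2.1,1.7,-8],"angular":[-43.6,-14.2,0.4],"gripper":120},{"dp":[-2.1,1.7,-9.1],"angular":[-43.6,-14.2,0.4],"gripper":120},{"dp":[-2.1,1.7,-9.1],"angular":[-43.6,-14.2,0.4],"gripper":120},{"dp":[-2.1,1.7,-9.1],"angular":[-43.6,-14.2,0.4],"gripper":120}])

```text
time_s: 13.4
position: [383.7, 278.1, 159.7]
orientation: [0.304, 0.544, 0.749, -0.225]
contact_force: [0.2, 0.0, 0.9]
grip_width: 45.6
finger_force: 0.0
```

```bash
python3 ax.py
```

```text
[383.68227813 278.07971272 159.70986613] [-0.42  0.63 -0.91  1.82  0.81  1.74 -1.31] [[-0.222, 0.952, 0.211], [0.678, 0.307, -0.668], [-0.7, -0.005, -0.714]]
rot [-0.43832068 -0.43449581  0.34699775]
110 [-0.02762334  0.1810772   0.10718798]
70 [ 0.85579321 -2.50584952 -2.72123914]
29 [ 1.76129518 -5.2599494  -5.62037695]
scene 0.92 [241.5, 240.1] [[221.3000030517578, 215.6999969482422], [229.5, 210.5], [267.0, 269.3999938964844], [258.79998779296875, 274.70001220703125]] pred head/mid/tip [[225.7, 212.9], [244.8, 243.0], [263.6, 272.8]]
top 0.58 [301.3, 248.6] [[285.79998779296875, 252.1999969482422], [325.29998779296875, 234.1999969482422], [329.3999938964844, 243.3000030517578], [290.0, 261.29998779296875]] pred head/mid/tip [[290.4, 256.5], [310.0, 247.4], [327.6, 239.2]]
```

Call:
jog_arm(plan=[{"dp":[0.4,-1.2,-1.3],"angular":[-0.4,-0.4,0.3],"gripper":120},{"dp":[0.85,-2.5,-2.7],"angular":[-0.4,-0.4,0.3],"gripper":120},{"dp":[1.3,-3.9,-4.1],"angular":[-0.4,-0.4,0.3],"gripper":120},{"dp":[1.76,-5.26,-5.6],"angular":[-0.4,-0.4,0.3],"gripper":120},{"dp":[1.76,-5.26,-5.6],"angular":[-0.4,-0.4,0.3],"gripper":120},{"dp":[1.76,-5.26,-5.6],"angular":[-0.4,-0.4,0.3],"gripper":120},{"dp":[1.76,-5.26,-5.6],"angular":[-0.4,-0.4,0.3],"gripper":120},{"dp":[1.76,-5.26,-5.6],"angular":[-0.4,-0.4,0.3],"gripper":120}])

```text
time_s: 14.6
position: [400.0, 226.8, 102.4]
orientation: [0.31, 0.54, 0.749, -0.225]
contact_force: [-0.6, 1.3, 0.4]
grip_width: 45.0
finger_force: 0.0
```

```bash
python3 ax.py
```

```text
[400.0267545  226.77162325 102.38374038] [-0.36  0.67 -0.87  1.93  0.89  1.62 -1.34] [[-0.224, 0.949, 0.222], [0.67, 0.315, -0.672], [-0.708, -0.002, -0.707]]
rot [ 0.07419121 -0.10751702 -0.18864948]
110 [-1.66207098  5.31188615  5.83980055]
70 [-0.77865442  2.62495943  3.01137343]
29 [ 0.12684755 -0.12914045  0.11223563]
scene 0.67 [243.2, 242.1] [[221.10000610351562, 215.8000030517578], [229.8000030517578, 210.1999969482422], [267.6000061035156, 270.1000061035156], [258.8999938964844, 275.6000061035156]] pred head/mid/tip [[225.7, 212.9], [244.8, 243.0], [263.6, 272.8]]
scene 0.21 [248.8, 269.6] [[205.0, 264.0], [248.5, 220.5], [292.5, 264.5], [249.0, 308.0]] pred head/mid/tip [[225.7, 212.9], [244.8, 243.0], [263.6, 272.8]]
top 0.67 [304.9, 246.7] [[285.20001220703125, 253.1999969482422], [325.1000061035156, 234.10000610351562], [329.20001220703125, 242.6999969482422], [289.29998779296875, 261.79998779296875]] pred head/mid/tip [[290.4, 256.5], [310.0, 247.4], [327.6, 239.2]]
```

Call:
jog_arm(plan=[{"dp":[0.12,-0.1,0.1],"angular":[0,0,0],"gripper":150},{"dp":[0.12,-0.1,0.1],"angular":[0,0,0],"gripper":180},{"dp":[0.12,-0.1,0.1],"angular":[0,0,0],"gripper":200},{"dp":[0.12,-0.1,0.1],"angular":[0,0,0],"gripper":255},{"dp":[0.12,-0.1,0.1],"angular":[0,0,0],"gripper":255},{"dp":[0.12,-0.1,0.1],"angular":[0,0,0],"gripper":255},{"dp":[0.12,-0.1,0.1],"angular":[0,0,0],"gripper":255},{"dp":[0.12,-0.1,0.1],"angular":[0,0,0],"gripper":255}], squeeze=80)

```text
time_s: 15.8
position: [401.0, 225.1, 103.2]
orientation: [0.31, 0.54, 0.749, -0.226]
contact_force: [-2.1, 1.1, 3.0]
grip_width: 14.2
finger_force: 78.3
```

Call:
jog_arm(plan=[{"dp":[0,0,0.5],"angular":[0,0,0],"gripper":255},{"dp":[0,0,1.5],"angular":[0,0,0],"gripper":255},{"dp":[0,0,3],"angular":[0,0,0],"gripper":255},{"dp":[0,0,6],"angular":[0,0,0],"gripper":255},{"dp":[0,0,9],"angular":[0,0,0],"gripper":255},{"dp":[0,0,12],"angular":[0,0,0],"gripper":255},{"dp":[0,0,12],"angular":[0,0,0],"gripper":255},{"dp":[0,0,12],"angular":[0,0,0],"gripper":255}])

```text
time_s: 16.8
position: [401.1, 224.6, 222.6]
orientation: [0.31, 0.54, 0.749, -0.226]
contact_force: [-0.4, -0.9, -2.3]
grip_width: 14.3
finger_force: 78.2
```

```bash
cat > fin.py <<'E'
from h import *
r=robot.sense();p=r['position'];O=ori();M=O.as_matrix()
print(p,r['joint_pos'].round(2),r['grip_width'],r['contact_force'].round(1),'z',M[:,2].round(3))
rv=np.cross(M[:,2],[0,0,-1]); rv=rv/np.linalg.norm(rv)*np.degrees(np.arccos(-M[2,2])); print('rot to vertical',rv)
print('to hole cm',(np.array([567.,284.,65])-p)/10)
q=eyes.snapshot('scene')
for k in eyes.trace(q,'punch'):
    if q['img'][k['mask']].mean(0)[1]<110:
        X=np.argwhere(k['mask'])[:,::-1]; b=cv2.minAreaRect(X.astype(np.float32)); B=cv2.boxPoints(b)
        print(k['conf'],b[1],B.round(1).tolist())
z=M[:,2]; print('pred head,tcp,tip',pix(q,[p-31*z,p,p+89*z]).round(1).tolist())
E
python3 fin.py
```

```text
[401.06185105 224.62679537 222.57539512] [-0.29  0.49 -0.94  1.86  0.79  1.75 -1.16] 14.269699217613883 [-0.4 -0.9 -2.3] z [ 0.221 -0.673 -0.706]
rot to vertical [42.84275142 14.04130366  0.        ]
to hole cm [ 16.5938149    5.93732046 -15.75753951]
0.75 (78.35257720947266, 11.661168098449707) [[216.39999389648438, 156.6999969482422], [226.3000030517578, 150.60000610351562], [267.3999938964844, 217.3000030517578], [257.3999938964844, 223.39999389648438]]
pred head,tcp,tip [[220.9, 153.2], [231.9, 170.8], [263.2, 220.6]]
```

Call:
jog_arm(plan=[{"dp":[1,1,2],"angular":[8.6,2.8,0],"gripper":255},{"dp":[3,2,4],"angular":[17.1,5.6,0],"gripper":255},{"dp":[6,3,4],"angular":[25.7,8.4,0],"gripper":255},{"dp":[10,4,3],"angular":[34.3,11.2,0],"gripper":255},{"dp":[14,5,1],"angular":[42.8,14,0],"gripper":255},{"dp":[16.6,5.9,-1],"angular":[42.8,14,0],"gripper":255},{"dp":[16.6,5.9,-2],"angular":[42.8,14,0],"gripper":255},{"dp":[16.6,5.9,-2],"angular":[42.8,14,0],"gripper":255}])

```text
time_s: 17.9
position: [565.2, 283.7, 201.1]
orientation: [-0.0, 0.584, 0.812, -0.002]
contact_force: [0.1, -0.4, -1.9]
grip_width: 14.5
finger_force: 78.5
```

Call:
jog_arm(plan=[{"dp":[0,0,0],"angular":[0,0,0],"gripper":255},{"dp":[0,0,0],"angular":[0,0,0],"gripper":255},{"dp":[0,0,0],"angular":[0,0,0],"gripper":255},{"dp":[0,0,0],"angular":[0,0,0],"gripper":255},{"dp":[0,0,0],"angular":[0,0,0],"gripper":255},{"dp":[0,0,0],"angular":[0,0,0],"gripper":255},{"dp":[0,0,0],"angular":[0,0,0],"gripper":255},{"dp":[0,0,0],"angular":[0,0,0],"gripper":255}])

```text
time_s: 18.9
position: [567.2, 284.0, 203.0]
orientation: [0.001, 0.585, 0.811, 0.0]
contact_force: [0.2, 0.7, -2.3]
grip_width: 14.6
finger_force: 78.5
```

```bash
python3 fin.py
```

```text
[567.23795331 284.01401017 203.03550754] [ 0.18  0.57 -1.03  1.59  0.51  1.27 -0.61] 14.607395755260644 [ 0.2  0.7 -2.3] z [ 0.001 -0.001 -1.   ]
rot to vertical [0.03359825 0.05918998 0.        ]
to hole cm [-2.37953307e-02 -1.40101742e-03 -1.38035508e+01]
0.8 (8.421069145202637, 54.33148956298828) [[295.6000061035156, 175.8000030517578], [299.0, 121.5999984741211], [307.3999938964844, 122.0999984741211], [304.0, 176.3000030517578]]
pred head,tcp,tip [[302.9, 120.1], [302.1, 135.6], [300.0, 176.3]]
```

Call:
jog_arm(plan=[{"dp":[0,0,-1.5],"angular":[0,0,0],"gripper":255},{"dp":[0,0,-3],"angular":[0,0,0],"gripper":255},{"dp":[0,0,-4.5],"angular":[0,0,0],"gripper":255},{"dp":[0,0,-6],"angular":[0,0,0],"gripper":255},{"dp":[0,0,-7.5],"angular":[0,0,0],"gripper":255},{"dp":[0,0,-9],"angular":[0,0,0],"gripper":255},{"dp":[0,0,-9.8],"angular":[0,0,0],"gripper":255},{"dp":[0,0,-9.8],"angular":[0,0,0],"gripper":255}])

```text
time_s: 20.0
position: [567.0, 283.8, 104.4]
orientation: [0.0, 0.585, 0.811, -0.0]
contact_force: [0.6, -0.2, -2.4]
grip_width: 14.6
finger_force: 78.6
```

Call:
jog_arm(plan=[{"dp":[0,0,-0.05],"angular":[0,0,0],"gripper":255},{"dp":[0,0,-0.1],"angular":[0,0,0],"gripper":255},{"dp":[0,0,-0.15],"angular":[0,0,0],"gripper":255},{"dp":[0,0,-0.2],"angular":[0,0,0],"gripper":255},{"dp":[0,0,-0.25],"angular":[0,0,0],"gripper":255},{"dp":[0,0,-0.3],"angular":[0,0,0],"gripper":255},{"dp":[0,0,-0.3],"angular":[0,0,0],"gripper":255},{"dp":[0,0,-0.3],"angular":[0,0,0],"gripper":255}])

```text
time_s: 21.0
position: [567.3, 284.0, 102.1]
orientation: [0.001, 0.585, 0.811, 0.0]
contact_force: [-0.7, 0.0, -2.4]
grip_width: 14.2
finger_force: 78.6
```

Call:
jog_arm(plan=[{"dp":[0,0,-0.05],"angular":[0,0,0],"gripper":255},{"dp":[0,0,-0.1],"angular":[0,0,0],"gripper":255},{"dp":[0,0,-0.15],"angular":[0,0,0],"gripper":255},{"dp":[0,0,-0.2],"angular":[0,0,0],"gripper":255},{"dp":[0,0,-0.22],"angular":[0,0,0],"gripper":255},{"dp":[0,0,-0.24],"angular":[0,0,0],"gripper":255},{"dp":[0,0,-0.25],"angular":[0,0,0],"gripper":255},{"dp":[0,0,-0.25],"angular":[0,0,0],"gripper":255}])

```text
time_s: 22.0
position: [567.2, 284.0, 99.6]
orientation: [0.001, 0.585, 0.811, 0.0]
contact_force: [-0.6, -0.0, -1.9]
grip_width: 14.4
finger_force: 78.6
```

Call:
jog_arm(plan=[{"dp":[0,0,-0.05],"angular":[0,0,0],"gripper":255},{"dp":[0,0,-0.1],"angular":[0,0,0],"gripper":255},{"dp":[0,0,-0.15],"angular":[0,0,0],"gripper":255},{"dp":[0,0,-0.2],"angular":[0,0,0],"gripper":255},{"dp":[0,0,-0.2],"angular":[0,0,0],"gripper":255},{"dp":[0,0,-0.2],"angular":[0,0,0],"gripper":255},{"dp":[0,0,-0.2],"angular":[0,0,0],"gripper":255},{"dp":[0,0,-0.2],"angular":[0,0,0],"gripper":255}])

```text
time_s: 23.0
position: [567.5, 284.6, 99.4]
orientation: [0.001, 0.585, 0.811, 0.0]
contact_force: [-2.0, -1.3, 8.7]
grip_width: 14.5
finger_force: 80.0
```

Bottom contact: about 11 N up at TCP z≈99.4, where expected. I ease off 1 mm, release gently and retreat upward.

Call:
jog_arm(plan=[{"dp":[0,0,0.1],"angular":[0,0,0],"gripper":255},{"dp":[0,0,0.1],"angular":[0,0,0],"gripper":255},{"dp":[0,0,0.1],"angular":[0,0,0],"gripper":210},{"dp":[0,0,0.1],"angular":[0,0,0],"gripper":190},{"dp":[0,0,0.1],"angular":[0,0,0],"gripper":160},{"dp":[0,0,0.1],"angular":[0,0,0],"gripper":120},{"dp":[0,0,0.1],"angular":[0,0,0],"gripper":60},{"dp":[0,0,0.1],"angular":[0,0,0],"gripper":0}])

```text
time_s: 24.0
position: [567.2, 284.0, 98.5]
orientation: [0.001, 0.585, 0.811, 0.0]
contact_force: [-0.3, -0.2, -0.1]
grip_width: 79.0
finger_force: 0.0
```

Call:
jog_arm(plan=[{"dp":[0,0,0],"angular":[0,0,0],"gripper":0},{"dp":[0,0,0],"angular":[0,0,0],"gripper":0},{"dp":[0,0,1],"angular":[0,0,0],"gripper":0},{"dp":[0,0,3],"angular":[0,0,0],"gripper":0},{"dp":[0,0,6],"angular":[0,0,0],"gripper":0},{"dp":[0,0,10],"angular":[0,0,0],"gripper":0},{"dp":[0,0,14],"angular":[0,0,0],"gripper":0},{"dp":[0,0,14],"angular":[0,0,0],"gripper":0}])

```text
time_s: 25.0
position: [568.7, 286.3, 244.1]
orientation: [0.002, 0.585, 0.811, 0.004]
contact_force: [0.3, 0.4, -0.6]
grip_width: 85.3
finger_force: 0.0
```

```bash
python3 fin.py; python3 -c "
from h import *
s=eyes.snapshot('scene'); save(s,'end.png',(220,100,360,240),4)
print(pix(s,[[567,284,130],[567,284,65]]))"
```

```text
[568.71598493 286.29808171 244.11188061] [ 0.19  0.54 -1.05  1.54  0.48  1.33 -0.59] 85.3278129343366 [ 0.3  0.4 -0.6] z [ 0.009  0.004 -1.   ]
rot to vertical [-0.22228015  0.4903127   0.        ]
to hole cm [ -0.17159849  -0.22980817 -17.91118806]
0.64 (36.0, 10.0) [[294.0, 168.0], [304.0, 168.0], [304.0, 204.0], [294.0, 204.0]]
pred head,tcp,tip [[304.0, 97.5], [303.2, 114.1], [301.2, 157.2]]
[[300.22294082 169.4314101 ]
 [298.78365528 196.51200674]]
```

View pics/end.png

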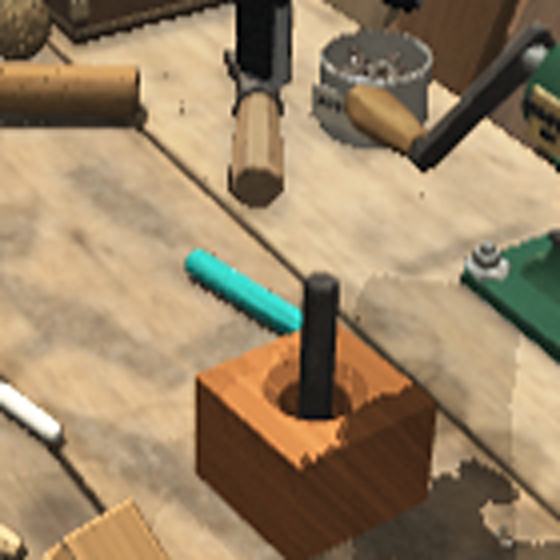

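The picture shows the punch upright in the hole, head at (320,285), with the gripper clear above it.

```bash
python3 -c "
from h import *
print(close_job())"
```

```text
the job is handed in; nothing more can be done
None
```

The black punch was laid in the V stand and let go, then taken by the head and set tip down in the tool block hole; it was standing upright with the gripper clear when I handed the job in at about 25 s.

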